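# Close up the gouge case

### The job

Close the turning-gouge case on the bench: first push the upright green retaining flap over until it lies flat across the gouges, then push the open wooden lid over and press it fully shut. Push with the outside of the fingers only, without gripping the flap or the lid, and leave the gouges in the case and everything else on the bench where they are.

Things in the scene. Friction and masses are not known exactly. Their poses are not given: they have to be found in the camera images.
- case: open wooden gouge case, fixed to the bench, 280 (x) x 180 (y) x 60 mm high, walls 10 mm. Origin: centre of its underside. Its x runs along the two hinges; the lid is hinged on the top of its +y long side, the flap just inside its -y long side
- lid (a joint): lid angle, rad: 0 = shut flat on the case, about 1.57 = standing upright, more = leaning outward (stop at 2.0); starts open at 1.65 to 1.9. A stiff friction hinge: the lid (pale wood panel 280 x 180 x 10 mm, dark inlay on its outer face, about 0.3 kg) stays at any angle, and needs a push of about 1 to 4 N near its free edge all the way until it is shut. An upright flap blocks it
- lid_hinge (a point): middle of the lid's hinge line, at the lower (inner) face of the lid, 60 mm above the bench. Axes turn with the lid: x along the hinge, the panel extends 180 mm along -y from here, z is the lid's outer face normal (up when shut), the outer face is at z = 10 mm
- lid_edge (a point): middle of the lid's free edge, on its outer face; 180 mm from the hinge
- flap (a joint): flap angle, rad: 0 = folded down flat over the gouges, about 1.57 = upright (stop at 1.8); starts at 1.3 to 1.7. Friction hinge: the flap (green panel 250 x 95 x 8 mm with a brass strip, about 0.1 kg) stays at any angle and needs a push of about 1 N near its free edge. Flat, its top face is 52 mm above the bench, 8 mm below the case rim; it then covers 95 of the 160 mm of the inside's width
- flap_hinge (a point): middle of the flap's hinge line, at the flap's lower (inner) face, 44 mm above the bench, 12 mm inside the case's outer -y face. Axes turn with the flap: x along the hinge, the panel extends 95 mm along +y from here, z is its outer face normal (up when folded down), the outer face is at z = 8 mm
- flap_edge (a point): middle of the flap's free edge, on its outer face; 95 mm from the hinge
- gouge_dark: loose turning gouge, dark handle, 230 mm long, 28 mm thick, lying along the case's x in the channel nearest the flap; underneath the flap when that is down (not touched by it). Origin: underside, mid-length
- gouge_light: loose turning gouge, pale handle, same shape, in the next channel
- mallet: round wooden mallet standing on its head, 88 mm wide, 225 mm tall, on the robot's right. Origin: centre of its underside
- wax_tin: steel tin, 64 mm wide, 40 mm tall, standing beside the case on the flap's side. Origin: centre of its underside
- sanding_block: cork block 70 x 50 x 30 mm beside the case on the flap's side. Origin: centre of its underside
- spindle_blank: square pale wood blank 220 x 45 x 45 mm lying beside the case on the lid's side. Origin: centre of its underside
- finial: small turned dark finial, 48 mm wide, 72 mm tall, off the case's -x end. Origin: centre of its underside
- turned_bowl: wooden bowl, 120 mm wide, 50 mm tall, on the robot's left. Origin: centre of its underside

How it is judged:
On the way, in this order (a step that is already met when the one before it is completed fails the run):
1. the flap is folded down flat while the lid is still open (value of joint flap below 0.12 rad and value of joint lid above 0.6 rad), for 0.2 s.
2. the lid is shut over the folded flap (value of joint flap below 0.12 rad and value of joint lid below 0.06 rad), for 0.2 s.
At the end, for the whole second after the job is handed in: the flap lies flat (within 0.12 rad), the lid is shut (within 0.06 rad, about 11 mm at its edge) and at rest, and every loose thing is within 30 mm of where it began (all of step 2 and velocity of joint lid between -0.05 and 0.05 rad/s and distance of each of gouge_dark, gouge_light, mallet, wax_tin, sanding_block, spindle_blank, finial, turned_bowl from where it was at the start of the episode below 0.03 m); the robot touches nothing.
It fails at once if a gouge or another loose thing is lifted, carried or pushed 30 mm or more from its place (distance of any of gouge_dark, gouge_light, mallet, wax_tin, sanding_block, spindle_blank, finial, turned_bowl from where it was at the start of the episode above 0.03 m).
It fails at once if the lid is gripped between the fingers (x of the grasp point in the frame of lid_hinge between -0.14 and 0.14 m and y of the grasp point in the frame of lid_hinge between -0.18 and 0 m and z of the grasp point in the frame of lid_hinge between 0 and 0.01 m and contact force between the fingers and lid_c0 above 18 N).
It fails at once if the flap is gripped between the fingers (x of the grasp point in the frame of flap_hinge between -0.125 and 0.125 m and y of the grasp point in the frame of flap_hinge between 0 and 0.095 m and z of the grasp point in the frame of flap_hinge between 0 and 0.008 m and contact force between the fingers and flap_c0 above 18 N).
It also fails if it takes over 59 s, if anything falls off the work surface, if the arm or the gripper's body presses on something with over 40 N, if the wrist force passes 120 N, or if a joint passes its speed limit or range.

### The arm

A 7-joint arm with a two-finger parallel gripper is mounted at the origin on the work surface. World frame = base frame: x ahead of the robot, y to its left, z up, the work surface at z = 0. Lengths are in m, angles in rad, forces in N, time in s.
With the tool pointing down it reaches from about 0.425 to 0.95 m from the base axis. Payload 4.7 kg.
Tool frame: the origin (TCP) lies midway between the tips of the shut fingers; the grasp point (between the pads) lies 19 mm behind it; z points along the fingers, y is the direction in which the jaws open and shut (so a half turn about z gives the same grasp; the last joint's range is limited). The gripper opens to 85 mm and grips with 20 to 120 N. Pads are 22 mm wide; open, the fingers measure 114 mm over their backs; the gripper's body (76 mm by 85 mm) begins 54 mm behind the grasp point. The pads swing forward as they close: fully open they stand 13 mm farther back than shut.
Start: joints at [1.186, 0.469, -0.049, 1.532, 0.024, 1.141, -0.082], TCP at [0.235, -0.633, 0.207] pointing down, gripper open.
Joint ranges: [-2.59, 2.59], [-0.33, 1.99], [-1.39, 1.29], [0.1, 2.45], [-1.04, 4.18], [0.21, 1.99], [-2.66, 2.66]. Speed limits (rad/s): [2.57, 2.57, 3.14, 3.14, 3.14, 3.14, 3.14].

### API

Orientations are given as [roll, pitch, yaw] about the fixed x, y, z axes, in that order (R = Rz(yaw) Ry(pitch) Rx(roll)).
In Python, from plant import status, get_image, manip, finder gives the robot as it stands. The module is installed in compiled form; this text tells all that it offers.
- The arm moves only by the tool apply_moves, never from a script. Its argument "deltas" is text: rows parted by semicolons, each of 5 numbers parted by spaces: the gripper command: -1 is shut, 1 is fully open, values between are in proportion, then the shift along the world's x, y, z in units of 30 cm (1.0 is 30 cm), then the turn about the world's z in units of 120 degrees (1.0 is 120 degrees). A call has 1 to 8 rows; each row is the pose to reach, as a shift and turn from the pose measured when the call began; what a row does not reach only later rows make up. A row lasts 1/8 s, in which the tool goes at most 62.5 mm and 10.7 degrees, less where a joint would pass 70% of its speed; a pose out of reach is approached as far as the arm can. A call with a number of a shift or a turn outside -1 to 1 is refused whole. A call with a gripper value outside its range is refused whole. The fingers move at their own pace and stop on an object; "squeeze" is the grip in N (left out, the last holds). Time passes only in rows, so rows that repeat a pose let the fingers close. It gives the time, the measured TCP pose, the force and the opening at its end, in the units of the state.
- status.get_state(): the state, without advancing time (a new reading comes with each control period).
- get_image(name): name is "scene" or "top"; returns a dict with "image" (480x640x3 uint8, blue, green, red), "z_map" (480x640 float32, m along the optical axis (not along the pixel's ray), 0 where there is no reading), "fovy" (degrees; the focal length in pixels is half the picture's height over the tangent of half this angle, whatever the lens; pixels are square), "cx", "cy" (the principal point, pixels), "D" ([k1, k2, p1, p2, k3] as OpenCV has them; the pictures are not rectified), "rvec" (rotation vector, rad) and "tvec" (3), from world to camera coordinates, as OpenCV has them. Camera axes: x right, y down, z forward; pixel columns grow to the right and rows downward; lengths in m; the calibration is good to about 2 mm. A picture is of the moment at which its call begins.
- manip.sign_off(): hands the job in, once; it reports no verdict.
Trained networks look in a picture, given as the dict that the camera call returned (one of the last four; its "shot" number tells which), for a name from the list of things; names that differ only in an ending like _2 or _b are one class to them, and where a whole thing is asked for, a point or a joint stands for the part that bears it (a point fixed in the world has none). Each returns a list of dicts, best first, with "score" (0 to 1); they miss things now and then, are a little off and sometimes report something else, mostly with a low value. They report only what shows in the picture. A call takes as long as a camera call.
- finder.cut_out(label, picture): "mask" (480x640 bool, what is visible of it) and "uv" ([column, row] in pixels, amid what is visible of it).
- finder.pinpoint(label, picture): "uv" ([column, row] in pixels: a listed point, or the origin of a listed thing).
The state is a dict: "t": time; "joints": joint angles; "dq": joint speeds; "effort": joint torques, N m; "eef_pos": TCP position; "tool_rot": TCP orientation; "wrist_force": force on the tool from outside, world axes, zero at the start; "moment": the same for the moment, N m; "gripper_width": opening from 0.0 (shut) to 1.0 (fully open).
Only numpy, scipy, OpenCV 4.12 (cv2) and the standard library are available. Lean on these libraries where they do the work, as an engineer would, in place of code of your own. Each camera call takes 0.05 s, during which the arm holds its last target.

## Working session

There is one attempt and no reset: what is moved stays moved. The work goes in short steps, Python scripts to look and compute and a tool call to move; the robot and the scene stay as the last step left them, time stands still between calls to the robot, and variables do not carry over. Pictures are saved under pics/ and viewed, and the job is handed in when it is done.

Besides the shell and the picture viewer there is one more tool, called after ">>>" as name(argument=value, ...), one argument or row to a line, values as JSON. apply_moves: Moves the arm, as the interface text tells. Shifts and turns lie within -1 to 1; 1 stands for 30 cm of shift or 120 degrees of turn. Its arguments: {"type":"object","properties":{"deltas":{"type":"string"},"squeeze":{"type":"number"}},"required":["deltas"]}

```bash
mkdir -p pics
cat > h.py <<'E'
import numpy as np, cv2
from plant import status, get_image, manip, finder
def K(p):
    f=240/np.tan(np.radians(p["fovy"])/2); return np.array([[f,0,p["cx"]],[0,f,p["cy"]],[0,0,1.]])
def world(p,uv,z=None):
    uv=np.atleast_2d(np.array(uv,float))
    n=cv2.undistortPoints(uv.reshape(-1,1,2),K(p),np.array(p["D"],float)).reshape(-1,2)
    R,_=cv2.Rodrigues(np.array(p["rvec"],float)); t=np.array(p["tvec"],float).ravel()
    d=np.c_[n,np.ones(len(n))]
    if z is None:
        zz=p["z_map"][uv[:,1].round().astype(int),uv[:,0].round().astype(int)]
        return (d*zz[:,None]-t)@R
    o=-R.T@t; r=d@R
    return o+r*((z-o[2])/r[:,2])[:,None]
def proj(p,X):
    return cv2.projectPoints(np.array(X,float).reshape(-1,1,3),np.array(p["rvec"],float),np.array(p["tvec"],float),K(p),np.array(p["D"],float))[0].reshape(-1,2)
E
python3 - <<'E'
from h import *
for n in ("scene","top"):
    p=get_image(n); cv2.imwrite(f"pics/{n}0.png",p["image"])
    for l in ["case","lid_hinge","lid_edge","flap_hinge","flap_edge","wax_tin","sanding_block","mallet","spindle_blank","finial","turned_bowl","gouge_dark","gouge_light"]:
        r=finder.pinpoint(l,p)[:1]
        for q in r: print(n,l,round(q["score"],2),np.round(q["uv"],0),world(p,q["uv"]).round(3))
print(status.get_state())
E
```

```text
scene case 0.63 [346. 246.] [[0.552 0.093 0.029]]
scene lid_hinge 0.89 [374. 256.] [[0.632 0.229 0.232]]
scene lid_edge 0.81 [394. 239.] [[0.426 0.21  0.001]]
scene flap_hinge 0.74 [326. 227.] [[0.563 0.02  0.093]]
scene flap_edge 0.83 [327. 215.] [[ 0.473 -0.035  0.   ]]
scene wax_tin 0.73 [287. 224.] [[ 0.601 -0.11   0.042]]
scene sanding_block 0.61 [307. 201.] [[ 0.48  -0.114  0.027]]
scene mallet 0.55 [233. 137.] [[ 0.408 -0.502  0.041]]
scene spindle_blank 0.79 [407. 282.] [[0.56  0.328 0.048]]
scene finial 0.49 [380. 216.] [[0.379 0.125 0.009]]
scene turned_bowl 0.84 [486. 291.] [[0.43  0.55  0.011]]
scene gouge_dark 0.9 [334. 235.] [[0.542 0.041 0.031]]
scene gouge_light 0.8 [344. 245.] [[0.553 0.086 0.022]]
top case 0.94 [310. 231.] [[0.556 0.087 0.027]]
top lid_hinge 0.66 [270. 229.] [[0.556 0.189 0.074]]
top lid_edge 0.76 [239. 222.] [[0.586 0.285 0.006]]
top flap_hinge 0.83 [336. 232.] [[0.547 0.015 0.095]]
top flap_edge 0.96 [336. 230.] [[0.55  0.016 0.091]]
top wax_tin 0.97 [387. 223.] [[ 0.575 -0.123  0.043]]
top sanding_block 0.83 [387. 264.] [[ 0.466 -0.122  0.029]]
t
[... 321 characters left out ...]

{'t': 1.4, 'joints': array([ 1.18611624,  0.46864987, -0.0485911 ,  1.53249662,  0.02409955,
        1.14101004, -0.08233518]), 'dq': array([-1.25073036e-03,  3.96810680e-04, -1.70908539e-03,  5.06130453e-05,
        8.11446977e-04, -8.53020273e-05, -3.64461040e-04]), 'effort': array([-2.21383116e-04, -5.10164881e+01, -4.67777217e-02, -2.38009483e+01,
        1.08149575e-02,  9.21916799e-04,  2.27822949e-05]), 'eef_pos': array([ 0.23516156, -0.63272906,  0.20650261]), 'tool_rot': array([ 3.14157323e+00, -3.49068987e-05,  3.55746664e-01]), 'wrist_force': array([0.9608323 , 0.40648665, 0.45051091]), 'moment': array([ 0.00333832,  0.03115083, -0.02158168]), 'gripper_width': 1.0017466417500849}
```

View pics/scene0.png

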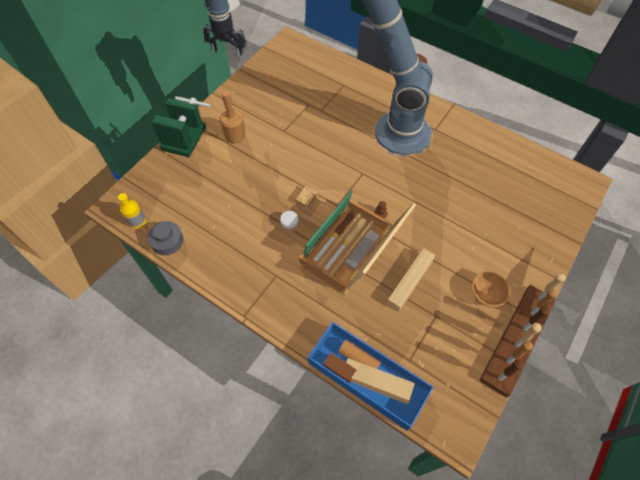

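View pics/top0.png

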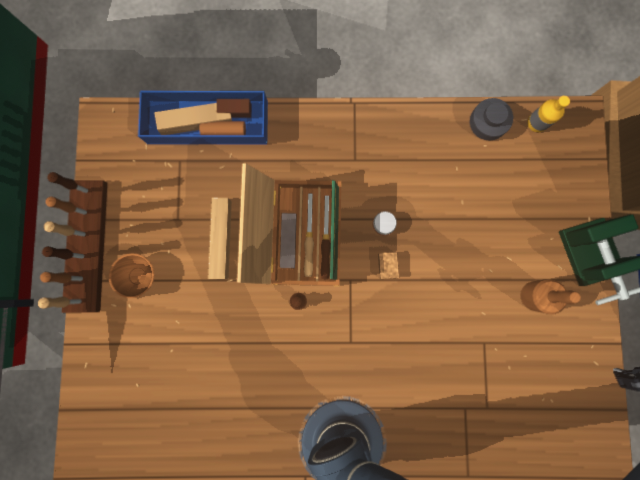

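Run:
```python
from h import *
for n in ("top","scene"):
    p=get_image(n)
    v,u=np.mgrid[0:480,0:640]; W=world(p,np.c_[u.ravel(),v.ravel()]); ok=p["z_map"].ravel()>0
    W[~ok]=9
    np.save(f"{n}.npy",W)
    print(n)
    # rim
    m=(abs(W[:,2]-.06)<.004)&(W[:,0]>.35)&(W[:,0]<.75)&(W[:,1]>-.04)&(W[:,1]<.24)
    r=cv2.minAreaRect(W[m][:,:2].astype(np.float32)); print("rim",m.sum(),r, cv2.boxPoints(r).round(3).tolist())
    for l in ("lid","flap"):
        for q in finder.cut_out(l,p)[:1]:
            mk=cv2.erode(q["mask"].astype(np.uint8),np.ones((2,2))).astype(bool).ravel()
            P=W[mk&ok]; P=P[P[:,2]>.065]
            c=np.median(P,0); 
            for _ in range(4):
                U,S,V=np.linalg.svd(P-P.mean(0),full_matrices=False); d=(P-P.mean(0))@V[2]; P=P[abs(d)<max(.004,2*d.std())]
            print(l,q["score"],q["mask"].sum(),len(P),"mean",P.mean(0).round(3),"n",V[2].round(3),"min",P.min(0).round(3),"max",P.max(0).round(3),"rms",d.std())
    for l in ("wax_tin","sanding_block","finial","spindle_blank"):
        for q in finder.cut_out(l,p)[:1]:
            P=W[q["mask"].ravel()&ok]; P=P[P[:,2]>.012]; print(l,np.percentile(P,3,axis=0).round(3),np.percentile(P,97,axis=0).round(3))
    cr=p["image"][140:320,190:420] if n=="top" else p["image"][170:320,260:440]
    cv2.imwrite(f"pics/{n}c.png",cv2.resize(cr,None,fx=3,fy=3))
```

```text
top
rim 1029 ((0.522499680519104, 0.09712310135364532), (0.18255187571048737, 0.33681520819664), 88.68685150146484) [[0.35199999809265137, 0.009999999776482582], [0.6890000104904175, 0.0020000000949949026], [0.6930000185966492, 0.1850000023841858], [0.35600000619888306, 0.19200000166893005]]
lid 0.86 3593 3357 mean [0.549 0.213 0.161] n [-0.022 -0.963  0.269] min [0.413 0.184 0.065] max [0.69  0.24  0.238] rms 0.0010922024775936211
flap 0.96 559 440 mean [0.546 0.02  0.115] n [ 0.023  0.987 -0.159] min [0.428 0.01  0.066] max [0.668 0.029 0.145] rms 0.0009219078747933309
wax_tin [ 0.55  -0.143  0.02 ] [ 0.604 -0.089  0.045]
sanding_block [ 0.431 -0.149  0.023] [ 0.495 -0.102  0.035]
finial [0.35  0.103 0.013] [0.385 0.136 0.07 ]
spindle_blank [0.434 0.31  0.019] [0.64  0.354 0.05 ]
scene
rim 512 ((0.5226472020149231, 0.09311079233884811), (0.18261350691318512, 0.3389265835285187), 89.24296569824219) [[0.35199999809265137, 0.004000000189989805], [0.6909999847412109, -0.0], [0.6930000185966492, 0.18199999630451202], [0.3540000021457672, 0.18700000643730164]]
lid 0.67 676 477 mean [0.581 0.226 0.212] n [ 0.018  0.949 -0.315] min [0.417 0.195 0.114] max [0.695 0.241 0.241] rms 0.002593027401638884
flap 0.55 487 330 mean [0.548 0.022 0.108] n [ 0.021  0.991 -0.134] min [0.425 0.014 0.065] max [0.672 0.03  0.146] rms 0.0007886642076269048
wax_tin [ 0.555 -0.144  0.017] [ 0.609 -0.09   0.047]
sanding_block [ 0.431 -0.151  0.016] [ 0.499 -0.104  0.038]
finial [0.356 0.102 0.014] [0.384 0.134 0.073]
spindle_blank [0.434 0.31  0.025] [0.646 0.354 0.052]
```

>>> apply_moves(
  deltas="-1 0 0 .2 0; -1 0 0 .4 -.05; -1 .08 .12 .45 -.1; -1 .17 .28 .45 -.18; -1 .26 .44 .45 -.18; -1 .35 .60 .45 -.18; -1 .44 .76 .45 -.18; -1 .53 .92 .45 -.18",
)

```text
t: 3.1
eef_pos: [0.3949, -0.355, 0.3418]
tool_rot: [3.141, -0.001, -0.021]
wrist_force: [0.2, -0.2, 0.4]
gripper_width: 0.001
```

>>> apply_moves(
  deltas="-1 .08 .15 -.07 0; -1 .16 .30 -.15 0; -1 .24 .44 -.25 0; -1 .32 .58 -.35 0; -1 .40 .71 -.46 0; -1 .45 .84 -.57 0; -1 .5 .95 -.67 0; -1 .5 .98 -.75 0",
)

```text
t: 4.1
eef_pos: [0.5457, -0.0577, 0.1158]
tool_rot: [-3.141, -0.001, -0.017]
wrist_force: [0.8, -1.0, -0.1]
gripper_width: 0.002
```

>>> apply_moves(
  deltas="-1 0 .17 0 0; -1 0 .21 0 0; -1 0 .26 -.01 0; -1 0 .30 -.03 0; -1 0 .36 -.07 0; -1 0 .40 -.12 0; -1 0 .42 -.165 0; -1 0 .43 -.2 0",
)

```text
t: 5.1
eef_pos: [0.5455, 0.0704, 0.0547]
tool_rot: [-3.141, -0.0, -0.018]
wrist_force: [0.9, 0.5, 1.5]
gripper_width: -0.002
```

Run:
```python
from h import *
for n in ("top","scene"):
    p=get_image(n)
    for q in finder.cut_out("flap",p)[:1]:
        W=world(p,np.argwhere(q["mask"])[:,::-1]); W=W[np.isfinite(W).all(1)]
        A=np.c_[W[:,1],np.ones(len(W))]
        print(n,q["score"],len(W),np.percentile(W,[5,50,95],axis=0).round(3).tolist())
    cr=p["image"][140:320,190:420] if n=="top" else p["image"][150:320,240:440]
    cv2.imwrite(f"pics/{n}1.png",cv2.resize(cr,None,fx=3,fy=3))
s=status.get_state();print(s["t"],s["eef_pos"],s["wrist_force"])
```

```text
top 0.68 551 [[0.432, 0.015, 0.052], [0.648, 0.081, 0.08], [0.675, 0.104, 0.091]]
scene 0.96 1164 [[0.439, 0.017, 0.053], [0.594, 0.064, 0.073], [0.669, 0.099, 0.089]]
5.3 [0.5453155  0.07030573 0.05517043] [-0.09781581 -0.67059608  0.1656324 ]
```

View pics/scene1.png

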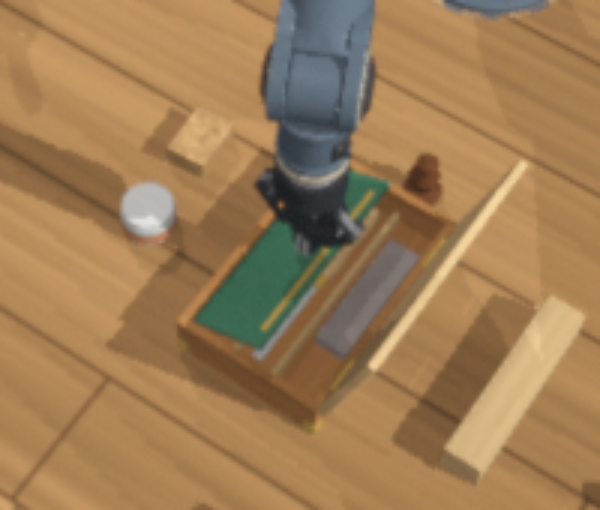

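View pics/top1.png

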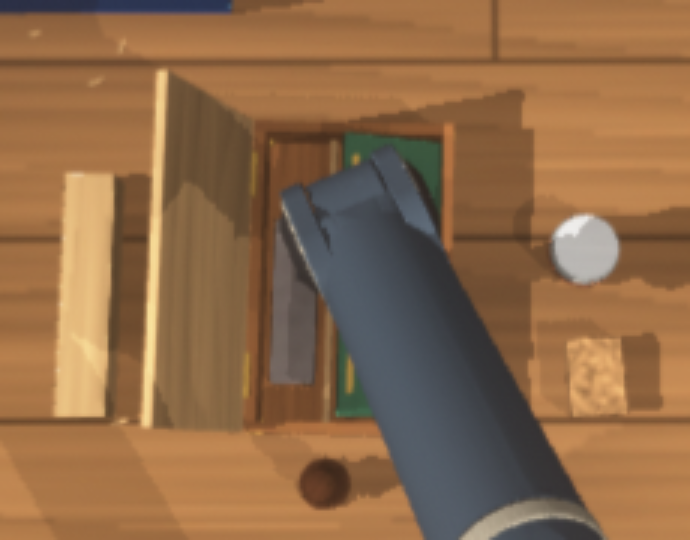

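Run:
```python
from h import *
p=get_image("scene")
q=finder.cut_out("flap",p)[0]
W=world(p,np.argwhere(cv2.erode(q["mask"].astype(np.uint8),np.ones((3,3))))[:,::-1])
for y in np.arange(.01,.12,.01):
    m=abs(W[:,1]-y)<.005
    if m.any(): print(round(y,3),m.sum(),np.percentile(W[m,2],[10,50,90]).round(3))
print(status.get_state()["t"])
```

```text
0.01 1 [0.049 0.049 0.049]
0.02 74 [0.051 0.057 0.061]
0.03 109 [0.057 0.061 0.065]
0.04 99 [0.062 0.065 0.068]
0.05 93 [0.066 0.07  0.074]
0.06 93 [0.069 0.073 0.077]
0.07 92 [0.075 0.077 0.081]
0.08 122 [0.078 0.081 0.085]
0.09 139 [0.082 0.086 0.091]
0.1 22 [0.085 0.089 0.093]
5.4
```

Run:
```python
from h import *
p=get_image("scene"); s=status.get_state()
e=s["eef_pos"]; print(s["t"],e,s["wrist_force"])
c=p["image"][195:265,290:390]; c=cv2.resize(c,None,fx=8,fy=8,interpolation=cv2.INTER_CUBIC)
for dz,col in((0,(0,0,255)),(.019,(0,255,255)),(.073,(255,0,0))):
    x,y=proj(p,e+[0,0,dz])[0]; cv2.circle(c,(int((x-290)*8),int((y-195)*8)),5,col,-1)
cv2.imwrite("pics/z1.png",c)
x,y=proj(p,e)[0].round().astype(int)
print(x,y); 
for yy in range(y-6,y+5): print(yy,[tuple(world(p,[xx,yy])[0].round(3)) for xx in range(x-4,x+6,2)])
```

```text
5.45 [0.54581685 0.07069813 0.05591974] [ 0.60273682 -0.14787112 -0.03413536]
341 237
231 [(np.float64(0.542), np.float64(0.051), np.float64(0.068)), (np.float64(0.557), np.float64(0.067), np.float64(0.105)), (np.float64(0.554), np.float64(0.073), np.float64(0.107)), (np.float64(0.552), np.float64(0.079), np.float64(0.11)), (np.float64(0.544), np.float64(0.082), np.float64(0.102))]
232 [(np.float64(0.547), np.float64(0.054), np.float64(0.072)), (np.float64(0.555), np.float64(0.066), np.float64(0.097)), (np.float64(0.555), np.float64(0.073), np.float64(0.102)), (np.float64(0.549), np.float64(0.077), np.float64(0.098)), (np.float64(0.545), np.float64(0.082), np.float64(0.097))]
233 [(np.float64(0.549), np.float64(0.055), np.float64(0.07)), (np.float64(0.556), np.float64(0.067), np.float64(0.091)), (np.float64(0.554), np.float64(0.073), np.float64(0.095)), (np.float64(0.556), np.float64(0.082), np.float64(0.107)), (np.float64(0.542), np.float64(0.081), np.float64(0.085))]
234 [(np.float64(0.554), np.float64(0.058), np.float64(0.073)), (np.float64(0.55), np.float64(0.063), np.float64(0.0
[... 1572 characters left out ...]
565), np.float64(0.089), np.float64(0.088)), (np.float64(0.563), np.float64(0.094), np.float64(0.09))]
240 [(np.float64(0.574), np.float64(0.071), np.float64(0.076)), (np.float64(0.571), np.float64(0.077), np.float64(0.078)), (np.float64(0.573), np.float64(0.086), np.float64(0.09)), (np.float64(0.565), np.float64(0.089), np.float64(0.081)), (np.float64(0.567), np.float64(0.097), np.float64(0.092))]
241 [(np.float64(0.576), np.float64(0.073), np.float64(0.075)), (np.float64(0.577), np.float64(0.081), np.float64(0.083)), (np.float64(0.574), np.float64(0.086), np.float64(0.085)), (np.float64(0.57), np.float64(0.092), np.float64(0.084)), (np.float64(0.568), np.float64(0.098), np.float64(0.089))]
```

View pics/z1.png

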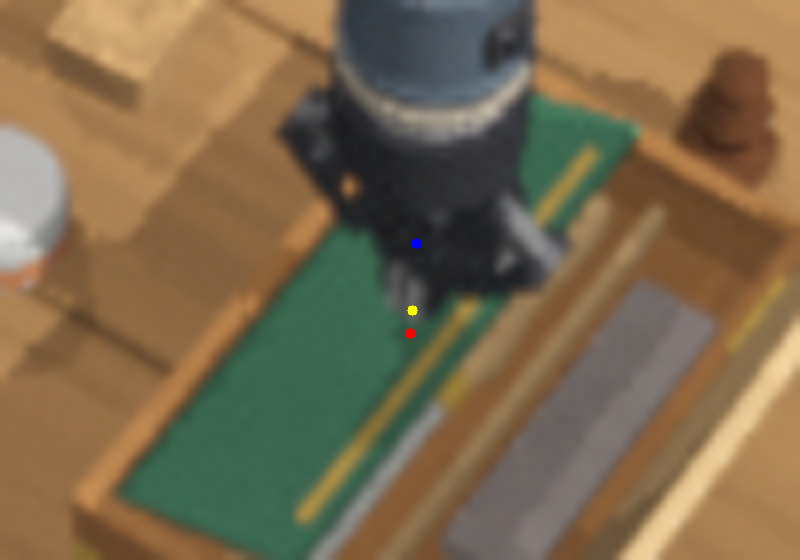

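>>> apply_moves(
  deltas="-1 0 .01 -.02 0; -1 0 .01 -.03 0; -1 0 .01 -.03 0",
)

```text
t: 5.82
eef_pos: [0.5456, 0.0738, 0.0466]
tool_rot: [-3.141, -0.0, -0.017]
wrist_force: [-0.1, -0.0, 1.0]
gripper_width: -0.006
```

```bash
cat > fl.py <<'E'
from h import *
p=get_image("scene")
q=finder.cut_out("flap",p)[0]
W=world(p,np.argwhere(cv2.erode(q["mask"].astype(np.uint8),np.ones((3,3))))[:,::-1])
for y in np.arange(.02,.12,.02):
    m=abs(W[:,1]-y)<.01
    if m.any(): print(round(y,3),m.sum(),np.percentile(W[m,2],[10,50,90]).round(3))
s=status.get_state()
print(s["t"],s["eef_pos"],s["wrist_force"])
E
python3 fl.py
```

```text
0.02 144 [0.052 0.057 0.06 ]
0.04 217 [0.057 0.062 0.065]
0.06 192 [0.063 0.067 0.071]
0.08 244 [0.068 0.073 0.077]
0.1 168 [0.075 0.078 0.082]
5.925 [0.54553682 0.07359808 0.04672578] [-0.43931227  0.41420883 -0.23016841]
```

>>> apply_moves(
  deltas="-1 0 .01 -.015 0; -1 0 .01 -.03 0; -1 0 .01 -.043 0; -1 0 .01 -.043 0",
)

```text
t: 6.42
eef_pos: [0.5452, 0.0766, 0.0333]
tool_rot: [-3.141, 0.001, -0.017]
wrist_force: [-0.5, 0.2, 0.0]
gripper_width: -0.003
```

```bash
python3 fl.py
```

```text
Traceback (most recent call last):
  File "fl.py", line 3, in <module>
    q=finder.cut_out("flap",p)[0]
      ~~~~~~~~~~~~~~~~~~~~~~~~^^^
IndexError: list index out of range
```

```bash
python3 fl.py
```

```text
Traceback (most recent call last):
  File "fl.py", line 3, in <module>
    q=finder.cut_out("flap",p)[0]
      ~~~~~~~~~~~~~~~~~~~~~~~~^^^
IndexError: list index out of range
```

```bash
cat > fl.py <<'E'
from h import *
import sys
p=get_image("scene")
im=p["image"].astype(int); g=(im[...,1]>im[...,2]+15)&(im[...,1]>im[...,0]+5)
g[:180]=0;g[300:]=0;g[:,:280]=0;g[:,420:]=0
g=cv2.erode(g.astype(np.uint8),np.ones((3,3)))
W=world(p,np.argwhere(g)[:,::-1])
for y in np.arange(.02,.12,.02):
    m=abs(W[:,1]-y)<.01
    if m.any(): print(round(y,3),m.sum(),np.percentile(W[m,2],[10,50,90]).round(3))
m=W[:,2]>.04
print("slope",np.polyfit(W[m,1],W[m,2],1))
s=status.get_state()
print(s["t"],s["eef_pos"],s["wrist_force"])
if len(sys.argv)>1:
    cr=p["image"][170:290,270:430]; cv2.imwrite(sys.argv[1],cv2.resize(cr,None,fx=5,fy=5))
E
python3 fl.py pics/f2.png
```

```text
0.02 118 [0.05  0.054 0.057]
0.04 226 [0.052 0.056 0.06 ]
0.06 197 [0.053 0.057 0.062]
0.08 214 [0.055 0.059 0.063]
0.1 19 [0.056 0.059 0.064]
slope [ 2.31229214 -0.06802192]
6.675 [0.54548612 0.07645404 0.03382016] [ 0.25495428 -0.28319832  0.00931568]
```

View pics/f2.png

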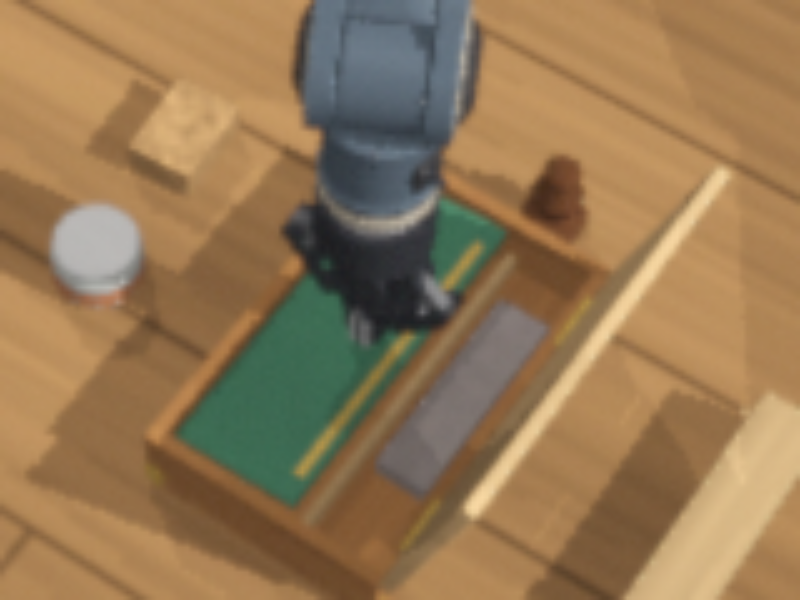

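>>> apply_moves(
  deltas="-1 0 0 -.006 0; -1 0 0 -.012 0; -1 0 0 -.012 0",
)

```text
t: 7.05
eef_pos: [0.5455, 0.0765, 0.0301]
tool_rot: [-3.141, -0.0, -0.018]
wrist_force: [-0.6, -0.5, 1.0]
gripper_width: 0.004
```

```bash
python3 fl.py
```

```text
0.02 124 [0.049 0.053 0.058]
0.04 218 [0.05  0.054 0.058]
0.06 202 [0.05  0.055 0.059]
0.08 216 [0.051 0.056 0.06 ]
0.1 25 [0.052 0.056 0.06 ]
slope [ 2.27654449 -0.06927855]
7.1 [0.54540383 0.07633674 0.03012483] [-0.02710298 -1.08586829  0.57956966]
```

>>> apply_moves(
  deltas="-1 0 0 .2 0; -1 0 0 .4 0; -1 0 0 .6 0; -1 0 0 .8 0; -1 0 .18 .85 0; -1 0 .36 .85 0; -1 0 .55 .85 0; -1 0 .73 .85 0",
)

```text
t: 8.1
eef_pos: [0.5452, 0.2966, 0.285]
tool_rot: [3.141, -0.0, -0.018]
wrist_force: [0.8, -0.5, 0.2]
gripper_width: 0.002
```

```bash
python3 fl.py pics/f3.png
python3 - <<'E'
from h import *
p=get_image("top"); cv2.imwrite("pics/t3.png",cv2.resize(p["image"][140:330,190:430],None,fx=3,fy=3))
print(status.get_state()["t"])
E
```

```text
0.02 187 [0.049 0.053 0.058]
0.04 373 [0.05  0.054 0.058]
0.06 385 [0.051 0.055 0.059]
0.08 356 [0.052 0.056 0.06 ]
0.1 25 [0.054 0.058 0.061]
slope [ 1.93083344 -0.0503062 ]
8.15 [0.54227323 0.30623943 0.28480241] [-0.06642814  6.74513014  2.19837981]
8.2
```

View pics/f3.png

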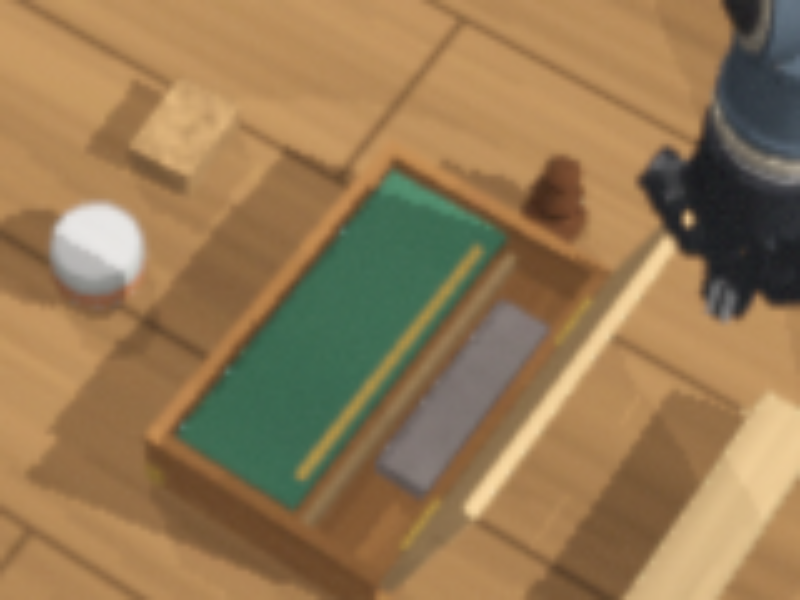

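View pics/t3.png

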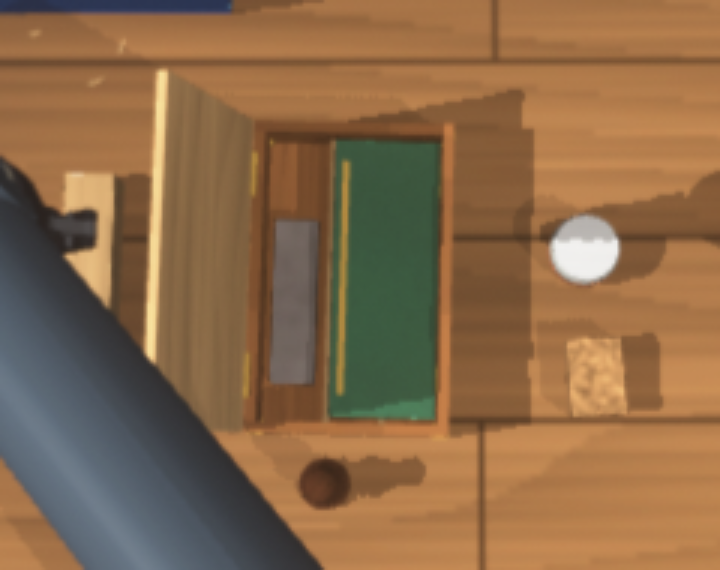

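>>> apply_moves(
  deltas="-1 0 0 0 .08; -1 0 0 0 .16; -1 0 0 0 .25; -1 0 0 0 .34; -1 0 0 0 .43; -1 0 0 0 .52; -1 0 0 0 .61; -1 0 0 0 .7",
)

```text
t: 9.2
eef_pos: [0.5425, 0.3016, 0.2843]
tool_rot: [-3.137, 0.004, 1.458]
wrist_force: [0.7, -0.2, 0.3]
gripper_width: -0.007
```

>>> apply_moves(
  deltas="-1 .01 0 -.12 .04; -1 .01 0 -.24 .04; -1 .01 0 -.34 .04; -1 .01 0 -.34 .04",
)

```text
t: 9.7
eef_pos: [0.5445, 0.2992, 0.1797]
tool_rot: [-3.132, 0.008, 1.541]
wrist_force: [-0.1, -0.8, 0.0]
gripper_width: 0.004
```

```bash
python3 fl.py pics/f4.png
python3 - <<'E'
from h import *
p=get_image("top"); cv2.imwrite("pics/t4.png",cv2.resize(p["image"][140:330,150:390],None,fx=3,fy=3))
E
```

```text
0.02 181 [0.049 0.053 0.058]
0.04 374 [0.05  0.054 0.059]
0.06 385 [0.051 0.055 0.059]
0.08 359 [0.052 0.056 0.06 ]
0.1 28 [0.054 0.057 0.062]
slope [ 1.68569066 -0.03688959]
9.75 [0.54541696 0.30047734 0.1817233 ] [-0.19239773  0.16570619  0.47951946]
```

View pics/f4.png

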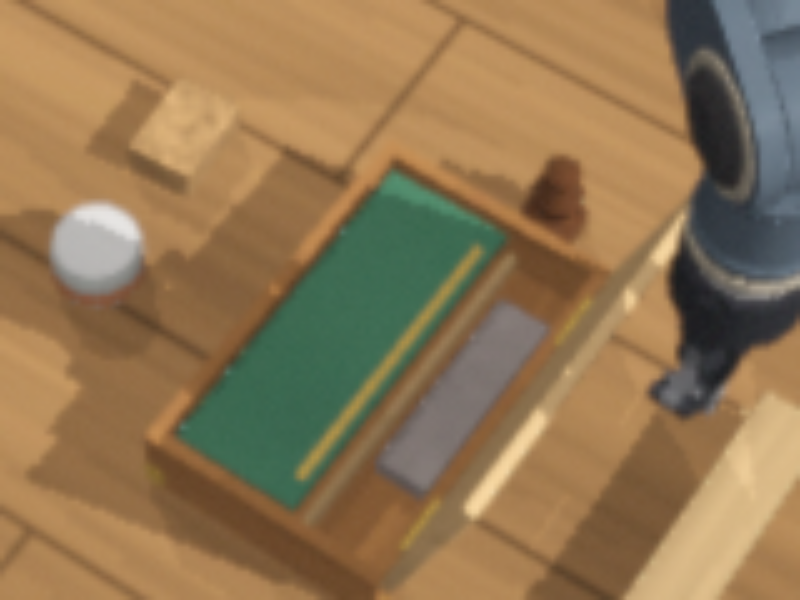

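View pics/t4.png

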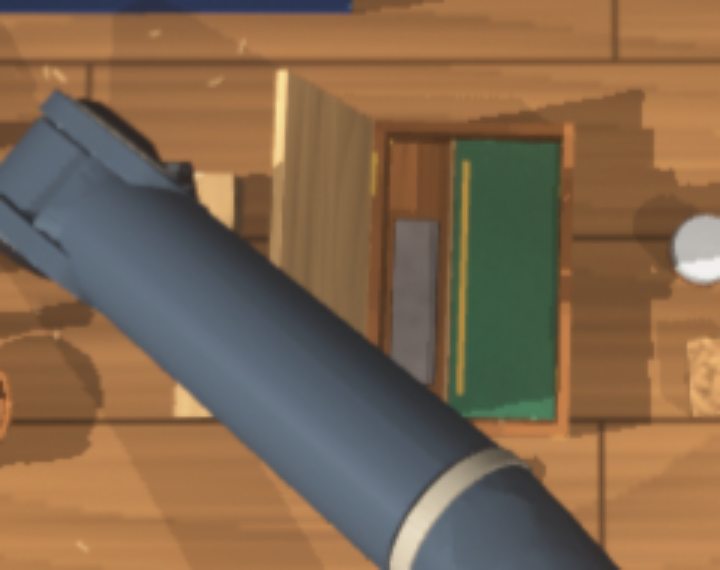

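>>> apply_moves(
  deltas="-1 .0 -.08 0 0; -1 .0 -.14 0 0; -1 .0 -.19 0 0; -1 .0 -.24 0 0; -1 .0 -.29 0 0; -1 .0 -.34 0 0; -1 .0 -.39 0 0; -1 .0 -.44 0 0",
)

```text
t: 10.8
eef_pos: [0.5454, 0.1681, 0.1823]
tool_rot: [-3.136, 0.004, 1.541]
wrist_force: [-0.2, 2.7, -0.5]
gripper_width: -0.002
```

```bash
cat > lid.py <<'E'
from h import *
import sys
for n in ("top","scene"):
    p=get_image(n)
    for q in finder.cut_out("lid",p)[:1]:
        P=world(p,np.argwhere(cv2.erode(q["mask"].astype(np.uint8),np.ones((3,3))))[:,::-1]); P=P[(P[:,2]>.05)&(P[:,2]<.3)]
        for _ in range(5):
            U,S,V=np.linalg.svd(P-P.mean(0),full_matrices=False); d=(P-P.mean(0))@V[2]; P=P[abs(d)<max(.004,2*d.std())]
        v=V[2]*np.sign(V[2][2]); print(n,round(q["score"],2),len(P),P.mean(0).round(3),v.round(3),"ang",np.arctan2(v[1],v[2]).round(3))
    cr=p["image"][140:320,190:420] if n=="top" else p["image"][150:300,270:470]
    cv2.imwrite(f"pics/{n}_{sys.argv[1]}.png",cv2.resize(cr,None,fx=3,fy=3))
s=status.get_state();print(s["t"],s["eef_pos"],s["wrist_force"])
E
python3 lid.py 5
```

```text
top 0.96 213 [0.601 0.159 0.199] [0.022 0.966 0.259] ang 1.309
scene 0.94 1661 [0.583 0.168 0.149] [0.024 0.967 0.252] ang 1.316
11.0 [0.54609057 0.16770177 0.18263969] [-0.067322    0.65858345  0.06671393]
```

View pics/scene_5.png

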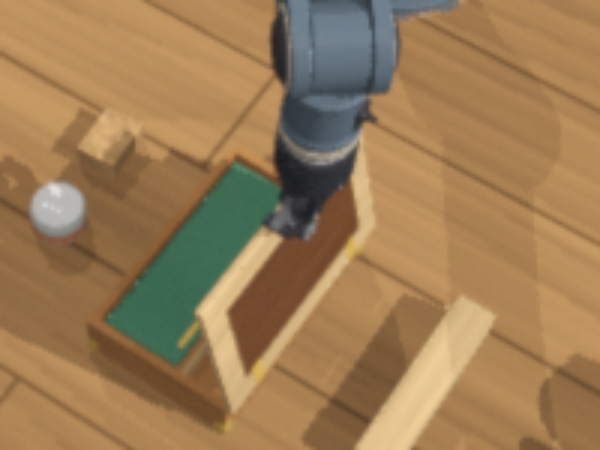

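>>> apply_moves(
  deltas="-1 0 -.05 -.01 0; -1 0 -.10 -.03 0; -1 0 -.146 -.049 0; -1 0 -.186 -.075 0; -1 0 -.226 -.105 0; -1 0 -.262 -.14 0; -1 0 -.296 -.179 0; -1 0 -.323 -.22 0",
)

```text
t: 12.0
eef_pos: [0.5464, 0.0696, 0.1158]
tool_rot: [-3.137, 0.006, 1.539]
wrist_force: [-1.3, -0.8, 3.3]
gripper_width: 0.0
```

```bash
python3 lid.py 6
```

```text
top 0.72 2729 [0.522 0.13  0.104] [0.013 0.495 0.869] ang 0.517
scene 0.63 3049 [0.566 0.115 0.109] [0.01  0.483 0.875] ang 0.504
12.2 [0.54573775 0.07070434 0.11602676] [ 1.09987187 -1.65242252  0.14185917]
```

View pics/scene_6.png

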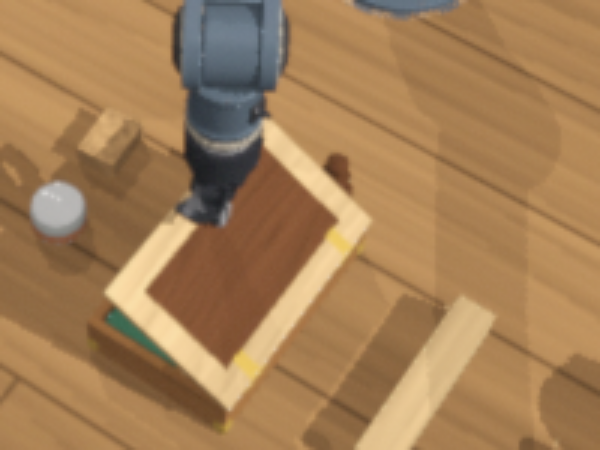

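>>> apply_moves(
  deltas="-1 0 -.026 -.04 0; -1 0 -.045 -.08 0; -1 0 -.06 -.12 0; -1 0 -.066 -.15 0; -1 0 -.072 -.18 0; -1 0 -.075 -.20 0; -1 0 -.075 -.21 0; -1 0 -.075 -.21 0",
)

```text
t: 13.2
eef_pos: [0.5454, 0.0485, 0.0528]
tool_rot: [-3.135, 0.005, 1.54]
wrist_force: [0.3, -0.1, -0.2]
gripper_width: -0.0
```

```bash
python3 lid.py 7
```

```text
top 0.76 3617 [0.532 0.119 0.074] [0.001 0.048 0.999] ang 0.048
scene 0.64 3179 [0.565 0.104 0.075] [0.002 0.049 0.999] ang 0.049
13.4 [0.54571368 0.04859661 0.05318447] [ 0.16184692 -0.42806323  0.56583258]
```

View pics/scene_7.png

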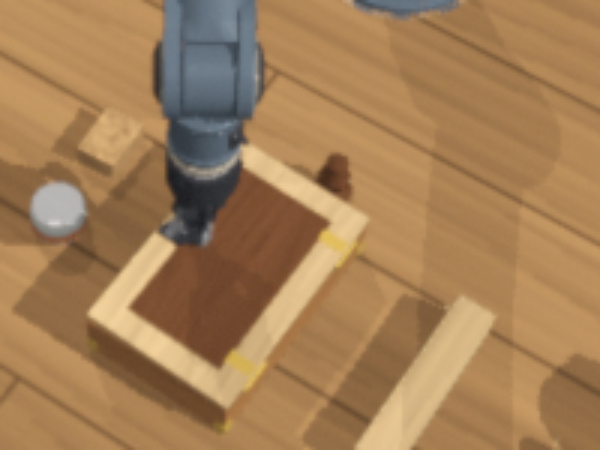

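>>> apply_moves(
  deltas="-1 0 0 -.008 0; -1 0 0 -.016 0; -1 0 0 -.016 0",
)

```text
t: 13.78
eef_pos: [0.5457, 0.0486, 0.0482]
tool_rot: [-3.136, 0.005, 1.54]
wrist_force: [-0.7, -0.7, -0.1]
gripper_width: -0.001
```

```bash
python3 lid.py 8
```

```text
top 0.57 3600 [0.533 0.118 0.072] [0.002 0.019 1.   ] ang 0.019
scene 0.88 3080 [0.565 0.103 0.073] [0.002 0.022 1.   ] ang 0.022
13.975 [0.54551405 0.04878572 0.04824271] [-0.11324747 -0.34945257  0.36339811]
```

>>> apply_moves(
  deltas="-1 0 0 -.004 0; -1 0 0 -.007 0; -1 0 0 -.007 0",
)

```text
t: 14.35
eef_pos: [0.5456, 0.0487, 0.0461]
tool_rot: [-3.136, 0.005, 1.54]
wrist_force: [0.6, -1.1, 1.5]
gripper_width: 0.001
```

>>> apply_moves(
  deltas="-1 0 0 .1 0; -1 0 0 .25 0; -1 0 0 .4 0; -1 0 0 .55 0; -1 0 0 .55 0",
)

```text
t: 14.98
eef_pos: [0.5477, 0.0498, 0.2147]
tool_rot: [3.14, 0.004, 1.54]
wrist_force: [-0.6, 0.5, -0.1]
gripper_width: -0.0
```

```bash
python3 lid.py 9
python3 - <<'E'
from h import *
p=get_image("top")
for l in ("wax_tin","sanding_block","finial","spindle_blank","mallet","turned_bowl"):
    for q in finder.pinpoint(l,p)[:1]: print(l,np.round(q["uv"]),world(p,q["uv"]).round(3))
E
```

```text
top 0.61 2681 [0.509 0.133 0.071] [0.001 0.009 1.   ] ang 0.009
scene 0.7 3477 [0.558 0.093 0.072] [-0.     0.007  1.   ] ang 0.007
15.175 [0.54454628 0.04835599 0.2096452 ] [ 0.53712994 -0.03905504  0.3097793 ]
wax_tin [384. 222.] [[ 0.579 -0.114  0.042]]
sanding_block [389. 266.] [[ 0.461 -0.129  0.027]]
finial [301. 302.] [[0.366 0.109 0.065]]
spindle_blank [224. 239.] [[0.533 0.316 0.047]]
mallet [535. 296.] [[ 0.381 -0.483  0.106]]
turned_bowl [137. 278.] [[0.43  0.561 0.002]]
```

View pics/scene_9.png

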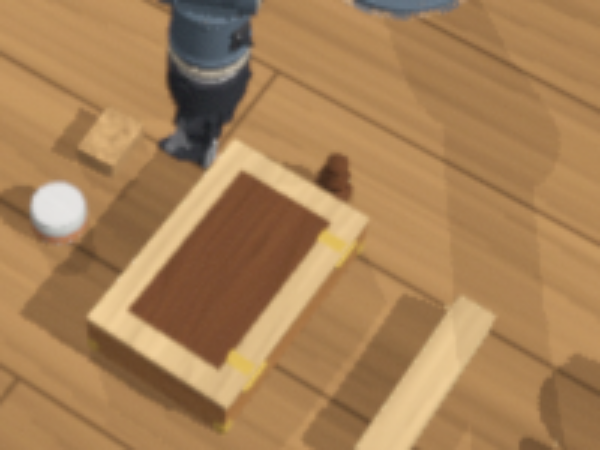

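The lid is shut at about 0.01 rad, the arm is clear of it, and nothing else on the bench has moved.

```bash
python3 -c "
from plant import manip; print(manip.sign_off())"
```

```text
the job is handed in; nothing more can be done
None
```

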